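# Take an air-speed reading through the test port of a dust extractor

## Task

Take an air-speed reading at the benchtop dust extractor: first lift the saddle cover off the duct's test port, hang it astride the plain stretch of duct between the joint collar and the fan unit, and let go of it. Then draw the probe out of the tool rack and lower its rod straight down through the middle of the port, touching neither the port nor the duct, until its tip is half-way down inside the duct. The job ends there with you still holding the probe, upright, centred in the port and still; leave the other things on the bench where they are.

Things in the scene. Friction and masses are not known exactly. Their poses are not given: they have to be found in the camera images.
- duct: dust extractor, fixed: bare metal duct, 76 mm diameter, level, axis 62 mm above the bench; grey fan unit (165 mm high, handle to 195) at one end. Origin on the bench below the test port, x along the duct to the fan unit, z up. Collars of 86 mm diameter at x -74 to -62 and 62 to 74 mm; plain stretch from x 74 to the black clamp ring at x 275; fan unit x 287 to 417, 140 wide; intake ends at x -105
- port (a point): centre of the mouth of the test port, an upright steel ring on top of the duct (outside 27 mm, bore 20 mm, bore 18 mm long), open into the hollow duct; its mouth is 110 mm above the bench. Under the cover at the start
- duct_centre (a point): the point on the duct's axis straight below the port, 48 mm below the port's mouth: where the probe's tip belongs. The duct is hollow (inside diameter 70 mm) for 30 mm to each side along the duct
- park (a point): top of the duct in the middle of the plain stretch (x 175 in the duct's frame), 100 mm above the bench; a good place for the middle of the cover
- cover: saddle cover, loose, 0.16 kg: half-pipe of sheet steel, 92 mm long, inside radius 42, two flared legs ending 20 mm below its axis, 97 mm wide; on top a hollow black cap, 58 by 50 mm, over the port, with an upright tab. Origin on the half-pipe's axis, x along it (along the duct), z up; hanging on the duct its origin is 4 mm below the duct's axis. Lift it over 20 mm to clear the port
- cover_tab (a point): point to grip on the cover's tab, 82 mm above the cover's origin; the tab is 38 mm along x, 12 mm thick along y and stands from 59 to 92 mm above the origin, free on both y sides
- probe: air-speed probe, loose, 0.12 kg: black handle 22 (x) by 34 (y) by 80 mm high, below it a straight steel rod, 8 mm diameter, 90 mm long. Origin: centre of the handle's underside, z up. It stands with its rod in the rack's middle hole, the handle's underside on the rack's top 105 mm above the bench, its tip 15 mm above the bench
- probe_tip (a point): the lower end of the probe's rod, 90 mm below the probe's origin, on its z axis
- rack: wooden tool rack, fixed: 64 (x) by 100 (y) mm, 105 high, origin at the middle of its underside. Its middle hole (12 mm) holds the probe; 32 mm to the -y side stands a dowel, 12 mm thick, its top 142 mm above the bench; the hole 32 mm to the +y side is empty. The probe's tip must be above 142 mm to pass over the dowel
- masking_roll: roll of masking tape 103 mm wide, 25 high, loose bystander; origin at its underside
- wax_tin: round tin 78 mm wide, 27 high, loose bystander; origin at its underside
- offcut_2: wooden block 40 by 40 by 35 mm, loose bystander; origin at its underside
Not all that is in view belongs to the job. Of the things shaped like the probe, the black one is meant.

How it is judged:
On the way:
1. the saddle cover hangs astride the plain stretch of duct, let go and at rest (x of cover in the frame of duct between 0.115 and 0.234 m and z of cover in the frame of duct between 0.05 and 0.064 m and angle between cover's own z axis and vertical below 0.25 rad and angle between the x axis of cover and the x axis of duct, either way round below 0.15 rad and contact force between the fingers and cover below 0.1 N and linear speed of cover below 0.02 m/s), for 0.3 s.
At the end, for the whole second after the job is handed in: Cover hangs let go on the plain stretch: middle 115-234 mm from the port, seated within 6 mm, turned under 0.15 rad, tilted under 0.25. Probe gripped over 2 N, still, upright within 0.08 rad, tip within 4 mm of the port's axis and 8 mm of the duct's axis height, touching neither port nor duct (x of cover in the frame of duct between 0.115 and 0.234 m and z of cover in the frame of duct between 0.05 and 0.064 m and angle between cover's own z axis and vertical below 0.25 rad and angle between the x axis of cover and the x axis of duct, either way round below 0.15 rad and contact force between the fingers and cover below 0.1 N and horizontal distance between probe_tip and port below 0.004 m and z of probe_tip in the frame of duct_centre between -0.008 and 0.008 m and angle between probe's own z axis and vertical below 0.08 rad and contact force between the fingers and probe above 2 N and contact force between probe and duct below 0.1 N and linear speed of probe below 0.02 m/s); the arm keeps its last pose, push and grip.
It fails at once if the probe touches the port or the duct (contact force between probe and duct above 0.3 N).
It fails at once if a bystander is pushed more than 3 cm (distance of any of masking_roll, wax_tin, offcut_2 from where it was at the start of the episode above 0.03 m).
It also fails if it takes over 51 s, if anything falls off the work surface, if the arm or the gripper's body presses on something with over 40 N, if the wrist force passes 120 N, or if a joint passes its speed limit or range.

## Robot

A 6-joint arm with a two-finger parallel gripper is mounted at the origin on a cart in front of the work surface, level with it; the furniture and walls round the work are solid. World frame = base frame: x ahead of the robot, y to its left, z up, the work surface at z = 0. Lengths are in m, angles in rad, forces in N, time in s.
With the tool pointing down it reaches from about 0.25 to 0.775 m from the base axis. Payload 4 kg.
Tool frame: the origin (TCP) lies at the very end of the fingers, on their centre line; the grasp point (between the pads) lies 19 mm behind it (ctrl.grip_depth is the distance from the TCP to the grasp point, in m); z points along the fingers, y is the line along which they close (so a half turn about z gives the same grasp; the last joint's range is limited). The gripper opens to 85 mm and grips with 20 to 120 N. Pads are 22 mm wide; open, the fingers measure 114 mm over their backs; the gripper's body (76 mm by 85 mm) begins 54 mm behind the grasp point. The pads swing forward as they close: fully open they stand 13 mm farther back than shut.
Start: joints at [1.156, 0.087, 1.371, -0, 1.684, -0.103], TCP at [0.169, 0.523, 0.231] pointing down, gripper open.
Joint ranges: [-3.1, 3.1], [-0.76, 2.03], [0.27, 2.55], [-1.08, 4.22], [0.17, 2.65], [-2.57, 2.57]. Speed limits (rad/s): [2.79, 2.79, 3.14, 3.14, 3.14, 3.14].

## Interface

Orientations are given as a rotation vector (axis times angle).
In Python, from plant import ctrl, gripper_open, close_gripper, optics, job_done, telemetry gives the robot as it stands. Calls block until the motion is done:
- ctrl.move_to(position, orientation): joint-space move of the TCP to a pose.
- ctrl.movel(position, rot=None, max_speed=0.15, max_force=None): straight line of the TCP; rot=None keeps the orientation; max_speed is the mean speed in m/s. With max_force (N) it stops when the force on the tool has changed by that much, and returns True; else False.
- ctrl.move_joints(angles): joint-space move.
- gripper_open() and close_gripper(f_grip=None): open the fingers fully, or close them until they stop; f_grip is the grip in N (None keeps the last).
- ctrl.dwell(seconds).
- ctrl.ik(position, orientation): joint angles nearest the present ones, or None.
- optics.read_camera(name): name is "scene" or "top" or "wrist"; returns a dict with "color" (480x640x3 uint8, blue, green, red), "mtx" (3x3 intrinsics, pixels), "position" and "rotation" of the camera in the world; the wrist camera has in their place "T_tool_cam" (4x4, takes a point from camera to tool coordinates, whose origin is the TCP and whose axes are the flange's). Camera axes: x right, y down, z forward; pixel columns grow to the right and rows downward; lengths in m; the calibration is good to about 2 mm. A picture is of the moment at which its call begins: read the wrist's pose just before it. There is no depth.
A pose or a line that the arm cannot do raises ctrl.Unreachable and nothing moves.
- job_done(): hands the job in; it is judged then, once.
Readings, each from a call of its own:
- telemetry.read_t(): time.
- telemetry.read_joints(): joint angles.
- telemetry.read_joint_velocities(): joint speeds.
- telemetry.read_joint_torque(): joint torques, N m.
- telemetry.read_tcp_pos(): TCP position.
- telemetry.read_eef_rot(): TCP orientation.
- telemetry.read_force(): force on the tool from outside, world axes, zero at the start.
- telemetry.read_wrist_torque(): the same for the moment, N m.
- telemetry.read_opening(): finger opening in m.
- telemetry.read_grip_force(): force on a finger pad.
Only numpy, scipy, OpenCV 4.12 (cv2) and the standard library are available. Lean on these libraries where they do the work, as an engineer would, in place of code of your own. Each camera call takes 0.05 s, during which the arm holds its last target. There are 200 camera calls.

## Working session

There is one attempt and no reset: what is moved stays moved. The work goes in short steps, each a Python script; the robot and the scene stay as the last script left them, time stands still between calls to the robot, and variables do not carry over. Pictures are saved under pics/ and viewed, at most 10 in all, crops included, and the job is handed in when it is done.

```bash
mkdir -p pics; cat > h.py <<'E'
import numpy as np, cv2
from scipy.spatial.transform import Rotation as R
from plant import ctrl, gripper_open, close_gripper, optics, job_done, telemetry as tl
def down(yaw):  # tool pointing down, tool y axis (closing line) at world angle yaw
    y=np.array([np.cos(yaw),np.sin(yaw),0]); z=np.array([0,0,-1.]); x=np.cross(y,z)
    return R.from_matrix(np.c_[x,y,z]).as_rotvec()
def cam(name):
    p=np.array(tl.read_tcp_pos()); r=R.from_rotvec(tl.read_eef_rot()).as_matrix()
    c=optics.read_camera(name)
    if name=="wrist":
        T=np.eye(4);T[:3,:3]=r;T[:3,3]=p;T=T@np.array(c["T_tool_cam"]);c["rotation"]=T[:3,:3];c["position"]=T[:3,3]
    c["rotation"]=np.array(c["rotation"])
    if c["rotation"].shape!=(3,3): c["rotation"]=R.from_rotvec(c["rotation"]).as_matrix()
    return {k:(np.array(v)) for k,v in c.items()}
def ray(c,uv):
    d=c["rotation"]@np.linalg.inv(c["mtx"])@np.array([uv[0],uv[1],1.]); return c["position"],d
def atz(c,uv,z):
    o,d=ray(c,uv); return o+d*(z-o[2])/d[2]
def proj(c,P):
    q=c["mtx"]@(c["rotation"].T@(np.array(P)-c["position"])); return q[:2]/q[2]
def save(c,f):
    np.savez("pics/%s.npz"%f,**{k:v for k,v in c.items() if k!="color"}); cv2.imwrite("pics/%s.png"%f,c["color"])
def load(f): return dict(np.load("pics/%s.npz"%f))
E
python3 - <<'E'
from h import *
for n in("top","scene"):
    c=cam(n); save(c,n+"0"); print(n,c["position"],c["rotation"].round(2).tolist(),c["mtx"].tolist())
print(tl.read_t())
E
```

```text
top [ 0.30972686 -0.20294227  1.82708627] [[-0.02, -0.99, 0.13], [-1.0, 0.02, -0.0], [0.0, -0.13, -0.99]] [[582.8926797109476, 0.0, 315.59663414749787], [0.0, 582.8926797109476, 242.99776718110397], [0.0, 0.0, 1.0]]
scene [-0.00920264 -1.38163152  0.81752181] [[0.9, -0.22, 0.38], [-0.44, -0.42, 0.79], [-0.02, -0.88, -0.48]] [[584.2430582859511, 0.0, 318.0622805480928], [0.0, 584.2430582859511, 241.65957671228725], [0.0, 0.0, 1.0]]
0.1
```

View pics/top0.png

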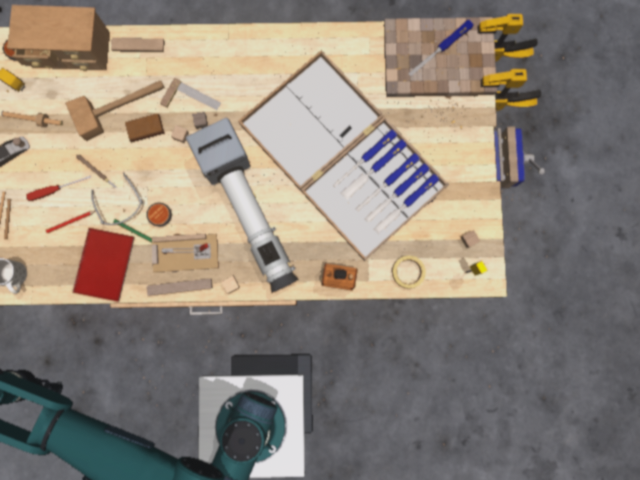

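View pics/scene0.png

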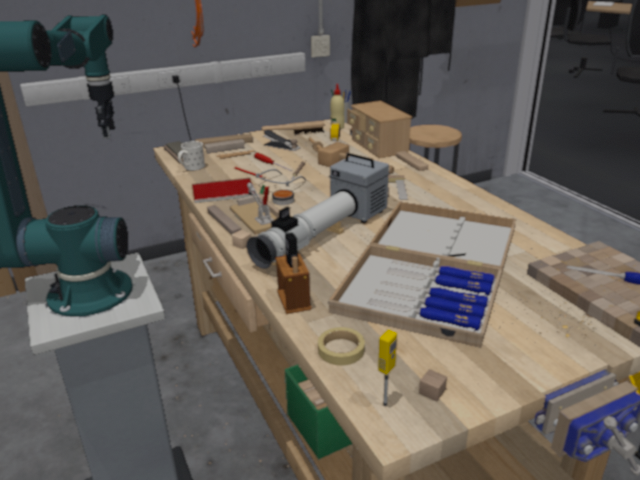

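The top view shows the fan at about (218,148), the black cap on the duct at about (269,252), the rack at about (340,275) and the tape roll at (407,271). I'll enlarge that area to read it more closely.

```bash
python3 - <<'E'
import cv2
a=cv2.imread("pics/top0.png")[110:300,180:370]
cv2.imwrite("pics/top0c.png",cv2.resize(a,(600,600),interpolation=cv2.INTER_CUBIC)[:, :])
b=cv2.imread("pics/scene0.png")[150:320,235:400]
cv2.imwrite("pics/sc0c.png",cv2.resize(b,None,fx=3.5,fy=3.5,interpolation=cv2.INTER_CUBIC))
E
```

```text
(no output)
```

View pics/top0c.png

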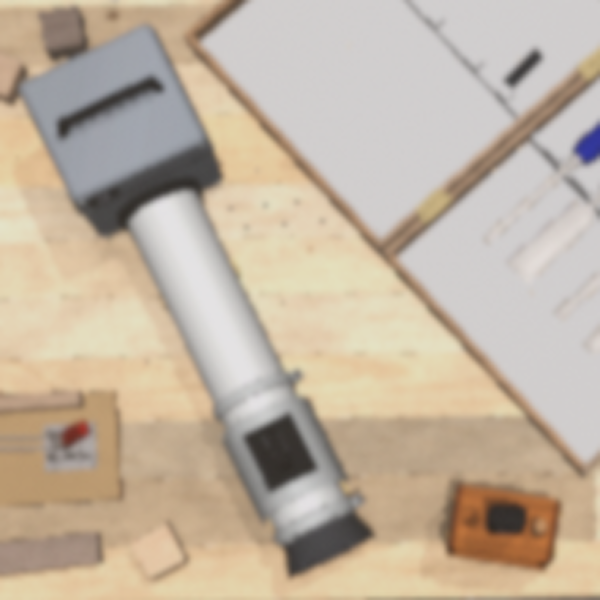

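View pics/sc0c.png

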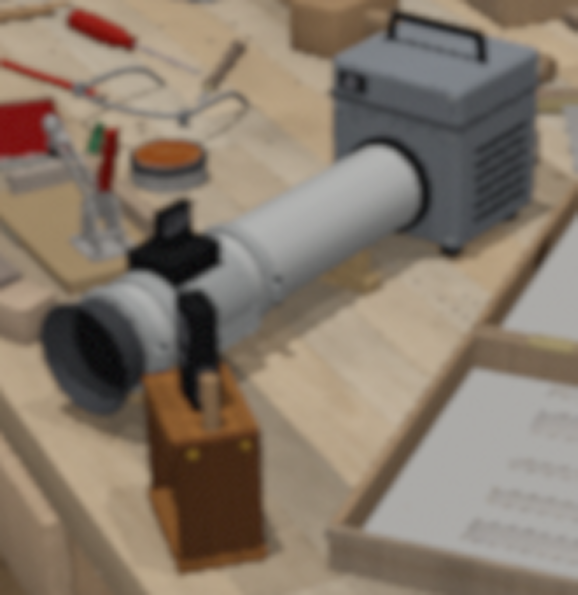

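```bash
python3 - <<'E'
from h import *
c=load("top0"); px=lambda u,v:(180+u*190/600,110+v*190/600)
g=lambda u,v,z:atz(c,px(u,v),z)
a=g(165,207,.062);b=g(253,392,.062);d=a-b;print("duct axis",a,b,np.arctan2(d[1],d[0]))
print("cap",g(281,452,.117)); 
print("fan corners",[g(*p,.165).round(3) for p in((22,88),(150,25),(80,205),(215,155))])
print("handle top",g(506,517,.185)); q=[g(*p,.105) for p in((458,483),(560,500),(447,552),(548,568))];print(q,np.mean(q,0))
e=q[0]-q[1];print("rack yaw",np.arctan2(e[1],e[0])-np.pi/2)
print("dowel",g(540,525,.142))
for p in([.32,-.1],):pass
yaw=np.arctan2(d[1],d[0]); cap=g(281,452,.117)
for s in(1,-1):
  for z in (.30,.25):
    print(s,z,ctrl.ik([cap[0],cap[1],z],down(yaw+s*np.pi/2)))
    pk=cap[:2]+.175*np.array([np.cos(yaw),np.sin(yaw)]); print(ctrl.ik([*pk,z],down(yaw+s*np.pi/2)))
h=g(506,517,.185)
for y in(0,np.pi/2,-np.pi/2,np.pi):print(y,ctrl.ik([h[0],h[1],.25],down(y)))
E
```

```text
duct axis [0.76386117 0.04803104 0.062     ] [ 0.57859329 -0.03789675  0.062     ] 0.43427300285343284
cap [ 0.51305354 -0.06904964  0.117     ]
fan corners [array([0.853, 0.167, 0.165]), array([0.913, 0.048, 0.165]), array([0.74 , 0.112, 0.165]), array([ 0.786, -0.013,  0.165])]
handle top [ 0.44329973 -0.27516378  0.185     ]
[array([ 0.48252641, -0.23426797,  0.105     ]), array([ 0.46499074, -0.32970367,  0.105     ]), array([ 0.41789562, -0.22281832,  0.105     ]), array([ 0.4014734 , -0.31687803,  0.105     ])] [ 0.44172154 -0.27591699  0.105     ]
rack yaw -0.18171637123183637
dowel [ 0.43895855 -0.30806276  0.142     ]
1 0.3 [-0.24333488  0.01171891  1.31467822  0.          1.81519553 -2.24840421]
[-0.07752815  0.3701278   0.89651344  0.          1.87495141 -2.08259748]
1 0.25 [-0.24333488  0.01210558  1.4123967   0.          1.71709037 -2.24840421]
[-0.07752815  0.36340043  1.00362927  0.          1.77456295 -2.08259748]
-1 0.3 [-0.24333488  0.01171891  1.31467822  0.          1.81519553  0.89318844]
[-0.07752815  0.3701278   0.89651344  0.          1.87495141  1.05899518]
-1 0.25 [-0.24333488  0.01210558  1.4123967   0.          1.71709037  0.89318844]
[-0.07752815  0.36340043  1.00362927  0.          1.77456295  1.05899518]
0 [-6.64207274e-01  2.12338158e-02  1.40313428e+00 -4.44089210e-16
  1.71722455e+00 -6.64207274e-01]
1.5707963267948966 [-0.66420727  0.02123382  1.40313428  0.          1.71722455 -2.2350036 ]
-1.5707963267948966 [-6.64207274e-01  2.12338158e-02  1.40313428e+00 -4.44089210e-16
  1.71722455e+00  9.06589053e-01]
3.141592653589793 [-0.66420727  0.02123382  1.40313428  0.          1.71722455  2.47738538]
```

Sizes check out: collar to clamp is about 0.2 m along the axis, and the rack centre agrees with the handle. Next I move above the cover and look with the wrist camera.

```bash
python3 - <<'E'
from h import *
yaw=.434; cap=np.array([.513,-.069])
ctrl.move_to([*cap,.27],down(yaw-np.pi/2))
c=cam("wrist");save(c,"w1");print(c["position"],c["rotation"].round(2).tolist(),tl.read_t())
for P in([*cap,.15],[*cap,.117]):print(proj(c,P))
E
```

```text
[ 0.57555177 -0.04051098  0.41251394] [[0.42, -0.87, -0.24], [-0.91, -0.41, -0.11], [0.0, 0.27, -0.96]] 2.5917
[310.80645823 234.88015967]
[310.8826213 224.4831017]
```

View pics/w1.png

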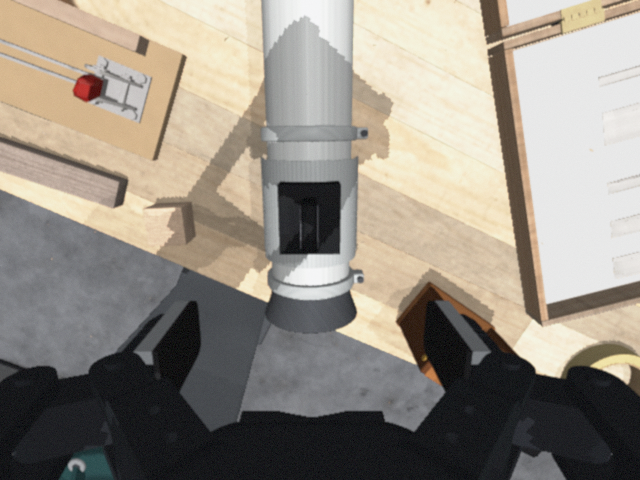

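The picture shows the cap at columns 279–340, rows 182–253, with the tab on it. The duct edges are 263/353 at row 60 and the intake mouth is 266/357 at row 310. I'll convert these to positions and zoom in on the cap.

```bash
python3 - <<'E'
from h import *
im=cv2.imread("pics/w1.png")
a=im[120:340,230:390]; a=np.clip(a.astype(float)*1.0,0,255)
b=(255*(a/255)**.5).astype(np.uint8)
cv2.imwrite("pics/w1c.png",cv2.resize(b,None,fx=2.7,fy=2.7,interpolation=cv2.INTER_CUBIC))
E
```

```text
(no output)
```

View pics/w1c.png

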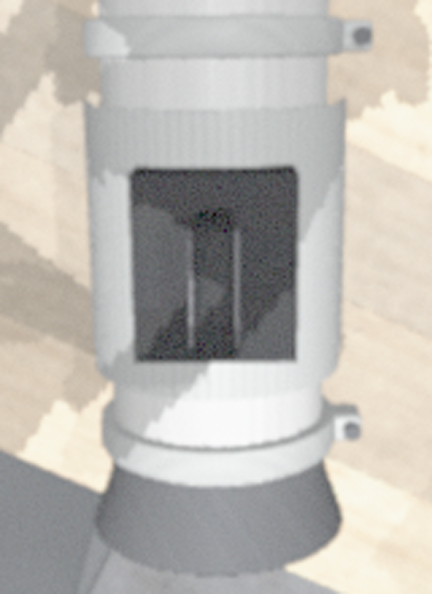

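```bash
python3 - <<'E'
from h import *
c=load("w1"); print(c["mtx"][0])
px=lambda u,v:(230+u/2.7,120+v/2.7)
print("cap",atz(c,px(215,263),.117),"corner lens",[atz(c,px(*p),.117).round(4) for p in((132,168),(298,168),(134,358),(297,358))])
print("tab",atz(c,px(215,286),.150),[atz(c,px(*p),.15).round(4) for p in((215,228),(215,345))])
# duct axis: intersect planes bounding the duct silhouette -> use midpoint rays at axis height
f=lambda u0,u1,v:(atz(c,(u0,v),.075)+atz(c,(u1,v),.075))/2
A=f(264,353,20);B=f(263+.5,353.5,60);C=(atz(c,px(98,530),.062)+atz(c,px(340,525),.062))/2
D=(atz(c,px(84,115),.04)+atz(c,px(345,115),.04))/2;E=(atz(c,px(92,370),.04)+atz(c,px(341,370),.04))/2
for X,Y in((A,C),(B,C),(D,E)):print(X,Y,np.arctan2(*(X-Y)[[1,0]]))
E
```

```text
[376.98261873   0.         311.78587247]
cap [ 0.51784329 -0.06564732  0.117     ] corner lens [array([ 0.5331, -0.0321,  0.117 ]), array([ 0.5534, -0.0756,  0.117 ]), array([ 0.4807, -0.0557,  0.117 ]), array([ 0.5016, -0.1006,  0.117 ])]
tab [ 0.51864781 -0.06545163  0.15      ] [array([ 0.5327, -0.0589,  0.15  ]), array([ 0.5039, -0.0723,  0.15  ])]
[ 0.65524469 -0.00081245  0.075     ] [ 0.41504724 -0.11458394  0.062     ] 0.44235300381509585
[ 0.62869989 -0.01307717  0.075     ] [ 0.41504724 -0.11458394  0.062     ] 0.44353142919502625
[ 0.55194365 -0.04925227  0.04      ] [ 0.46495047 -0.09036476  0.04      ] 0.4414838056527964
```

Port is about (0.518, -0.0655) with duct yaw about 0.442. Wrist and top estimates agree to 6 mm, and the tab length reads 32 mm against 38. I'm going ahead with the cover.

```bash
python3 - <<'E'
from h import *
yaw=.442; P=np.array([.518,-.0655]); q=down(yaw-np.pi/2); ax=np.array([np.cos(yaw),np.sin(yaw)])
ctrl.move_to([*P,.18],q)
print("touch",ctrl.movel([*P,.123],q,max_speed=.08,max_force=6))
close_gripper(40)
z0=tl.read_tcp_pos()[2]; print("grip",tl.read_opening(),tl.read_grip_force(),tl.read_tcp_pos(),tl.read_force())
ctrl.movel([*P,z0+.06],q,max_speed=.1)
print("lift",tl.read_opening(),tl.read_force())
K=P+.175*ax
ctrl.movel([*K,z0+.06],q,max_speed=.15)
print("t",ctrl.movel([*K,z0+.01],q,max_speed=.08,max_force=8),ctrl.movel([*K,z0-.003],q,max_speed=.03,max_force=4), tl.read_tcp_pos(),z0,tl.read_force(),tl.read_t())
c=cam("wrist");save(c,"w2")
cv2.imwrite("pics/s2.png",cam("scene")["color"])
E
```

```text
touch False
grip 0.011595779311644733 39.92380142211914 [ 0.51798898 -0.06529782  0.12322019] [-0.66814583  1.02959821  1.80074922]
lift 0.011464597774627746 [-0.20597968 -0.75212275 -2.03211992]
t False True [0.67648751 0.00963382 0.12343631] 0.12322018865695467 [-0.81962853  0.00497998  4.80322594] 7.7917
```

View pics/w2.png

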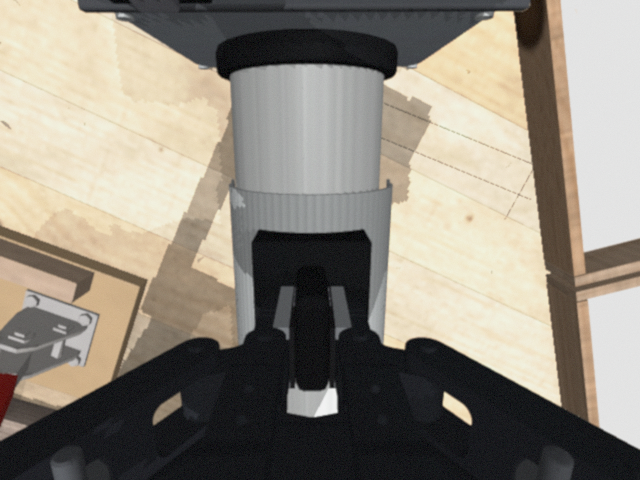

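The cover is seated astride the duct: contact came at the same height as the original seat, and it is aligned. Next I release it and measure the port and then the probe.

```bash
python3 - <<'E'
from h import *
yaw=.442; P=np.array([.518,-.0655]); q=down(yaw-np.pi/2); ax=np.array([np.cos(yaw),np.sin(yaw)])
gripper_open(); p=tl.read_tcp_pos(); ctrl.movel([p[0],p[1],.23],q,max_speed=.15)
ctrl.movel([*(P-.05*ax),.23],q,max_speed=.2)
c=cam("wrist");save(c,"w3");print(proj(c,[*P,.11]),tl.read_t())
H=np.array([.4425,-.2755]); q2=down(-.18)
ctrl.move_to([*(H-[.0,0]),.29],q2)
d=cam("wrist");save(d,"w4");uh=proj(d,[*H,.185]);print(uh,d["position"],tl.read_t())
def crop(c,u,w,h):
    u=np.round(u).astype(int);x0=int(np.clip(u[0]-w//2,0,640-w));y0=int(np.clip(u[1]-h//2,0,480-h))
    print("crop",x0,y0);return cv2.resize(c["color"][y0:y0+h,x0:x0+w],(400*1,600),interpolation=cv2.INTER_CUBIC)
a=crop(c,proj(c,[*P,.11]),160,240);b=crop(d,uh,160,240)
a=np.hstack([a,(255*(b/255.)**.5).astype(np.uint8)])
cv2.imwrite("pics/w34.png",a)
E
```

```text
[309.77069301 164.48714476] 10.8
[310.15675567 239.00183529] [ 0.45573035 -0.20913064  0.4321813 ] 12.05
crop 230 44
crop 230 119
```

View pics/w34.png

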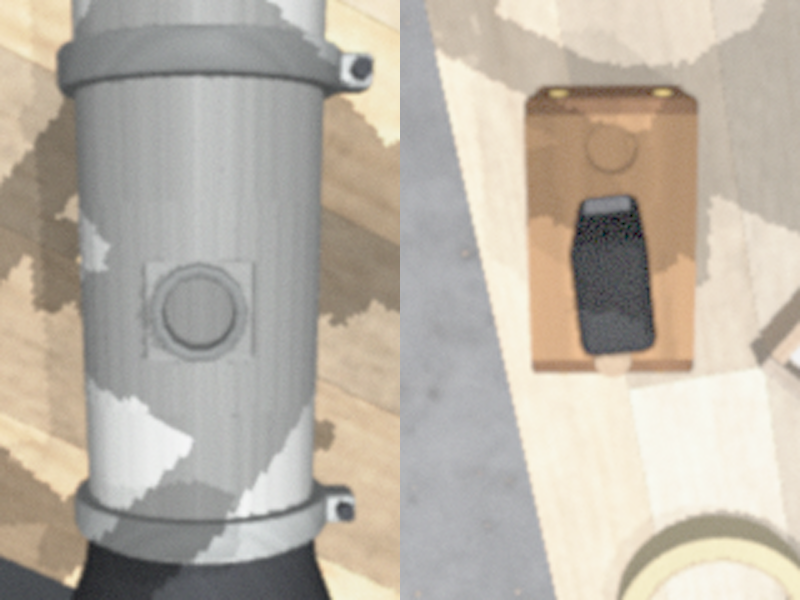

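Left half: port mouth at crop (199,312), square to the duct. Right half: probe handle's top face has its near edge from (583,353) to (655,346). Its left side leans about 0.1 rad, so it is turned slightly against the rack.

```bash
python3 - <<'E'
from h import *
c=load("w3");d=load("w4")
print("port",atz(c,(230+199/2.5,44+312/2.5),.11))
print("port edges",[atz(c,(230+u/2.5,44+v/2.5),.11).round(4) for u,v in((163,312),(236,312),(199,275),(199,348))])
g=lambda u,v,z=.185:atz(d,(230+(u-400)/2.5,119+v/2.5),z)
bl,br,ul=g(583,354),g(655,347),g(573,250)
print(bl,br,np.linalg.norm(br-bl)); e=br-bl;print("yaw short",np.arctan2(e[1],e[0])); f=ul-bl;print("yaw long",np.arctan2(f[1],f[0])-np.pi/2)
for y in(np.arctan2(f[1],f[0])-np.pi/2,):
  print("handle ctr",(bl+br)/2+.017*np.array([-np.sin(y),np.cos(y),0]))
R4=[g(*p,.105) for p in((527,112),(697,112),(532,368),(692,368))]
print("rack",np.mean(R4,0),np.arctan2(*(R4[0]-R4[2])[[1,0]])-np.pi/2,np.arctan2(*(R4[1]-R4[3])[[1,0]])-np.pi/2)
E
```

```text
port [ 0.51532242 -0.06663357  0.11      ]
port edges [array([ 0.5111, -0.0577,  0.11  ]), array([ 0.5197, -0.0758,  0.11  ]), array([ 0.5243, -0.0624,  0.11  ]), array([ 0.5064, -0.0708,  0.11  ])]
[ 0.43498188 -0.28985529  0.185     ] [ 0.4548921  -0.29141387  0.185     ] 0.019971133952761136
yaw short -0.07812101125614862
yaw long -0.09524515387535826
handle ctr [ 0.44655371 -0.27371163  0.185     ]
rack [ 0.44591889 -0.27777109  0.105     ] -0.18242570182428564 -0.17358551354428253
```

```bash
python3 - <<'E'
from h import *
H=np.array([.4462,-.2750]); q=down(-.09); P=np.array([.5153,-.0666])
ctrl.move_to([*H,.24],q)
print("touch",ctrl.movel([*H,.137],q,max_speed=.08,max_force=6))
close_gripper(40); p=np.array(tl.read_tcp_pos())
print("grip",tl.read_opening(),tl.read_grip_force(),p,tl.read_force(),tl.read_wrist_torque())
ctrl.movel([p[0],p[1],p[2]+.05],q,max_speed=.06)
ctrl.movel([p[0],p[1],p[2]+.165],q,max_speed=.15)
print("lift",tl.read_opening(),tl.read_grip_force(),tl.read_force())
ctrl.movel([*P,p[2]+.165],q,max_speed=.15); ctrl.dwell(.3)
c=cam("wrist");save(c,"w5")
tip=[*P,tl.read_tcp_pos()[2]-.122]; print(tl.read_tcp_pos(),"tip px",proj(c,tip),"port px",proj(c,[*P,.11]),tl.read_t())
E
```

```text
touch False
grip 0.022033022610018067 43.686116337776184 [ 0.44617969 -0.27499047  0.1370656 ] [ 0.14680061 -0.6608728   0.82005433] [0.03047944 0.05825171 0.00269339]
lift 0.02157932884194342 43.5251247882843 [ 0.1367996   0.10390894 -2.05609664]
[ 0.51525502 -0.06686445  0.30207325] tip px [310.7537883  231.31302485] port px [310.93420417 212.28166368] 18.2667
```

View pics/w5.png

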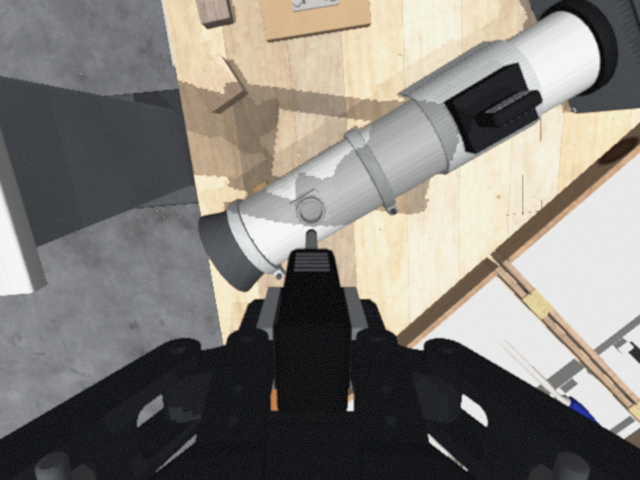

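The tip at about (311,233) and the port at about (311,210) are both visible, and the cover sits parked. I'll lower the probe to just above the mouth and compare the tip and port closely.

```bash
python3 - <<'E'
from h import *
q=down(-.09); P=np.array([.5153,-.0666])
ctrl.movel([*P,.247],q,max_speed=.1); ctrl.dwell(.4)
c=cam("wrist");save(c,"w6");p=tl.read_tcp_pos()
print(p,"tip px",proj(c,[p[0],p[1],p[2]-.122]),"port px",proj(c,[*P,.11]),tl.read_t())
a=cv2.imread("pics/w5.png")[190:265,286:336]; b=c["color"][190:265,286:336]
f=lambda i:cv2.resize((255*(i/255.)**.6).astype(np.uint8),(400,600),interpolation=cv2.INTER_CUBIC)
cv2.imwrite("pics/w56.png",np.hstack([f(a),f(b)]))
E
```

```text
[ 0.51539254 -0.06661026  0.24724268] tip px [310.48741807 231.70634261] port px [310.41013343 226.7864474 ] 19.4167
```

View pics/w56.png

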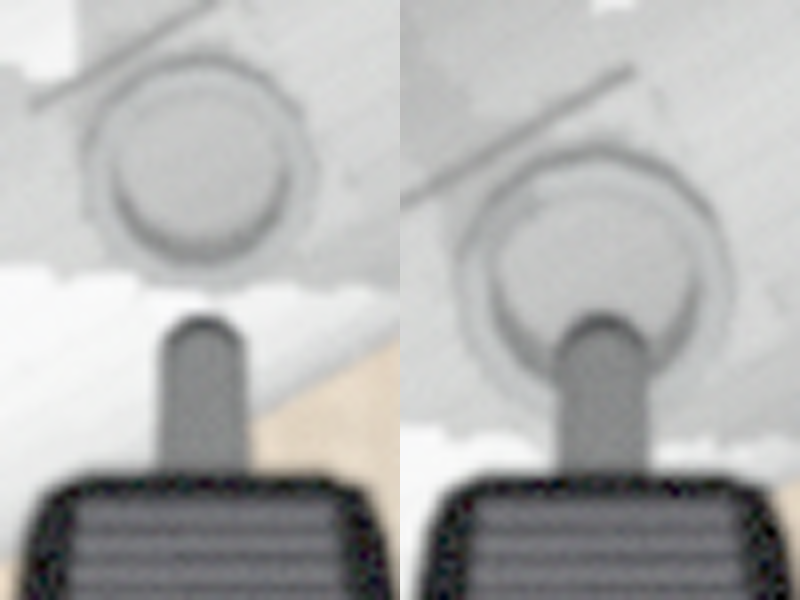

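Reading the crops: w6 has the bore centre at (195,285) and the tip centre at about (202,360); w5 has the bore at (201,171) and the tip at (201,356). I'll compute the horizontal offset of the tip relative to the port from both.

```bash
python3 - <<'E'
from h import *
px=lambda u,v:(286+u/8-.5,190+v/8-.5)
for n,z,po,ti in(("w5",.30207,(201.5,171),(201.5,356)),("w6",.24724,(194.5,285),(202.5,361))):
    c=load(n);a=atz(c,px(*po),.11);b=atz(c,px(*ti),z-.122);print(n,a,b,"move",(a-b)[:2]*1000)
E
```

```text
w5 [ 0.51519649 -0.06529577  0.11      ] [ 0.51506804 -0.06859639  0.18007   ] move [0.1284486  3.30062395]
w6 [ 0.51496504 -0.06526293  0.11      ] [ 0.51542835 -0.06880785  0.12524   ] move [-0.46331123  3.54492412]
```

Both views agree: shift by (-0.3, +3.4) mm, then lower.

```bash
python3 - <<'E'
from h import *
q=down(-.09); P=np.array([.5154-.0003,-.0666+.0034])
ctrl.movel([*P,.247],q,max_speed=.03); ctrl.dwell(.4)
f0=np.array(tl.read_force()); print(tl.read_tcp_pos())
print(ctrl.movel([*P,.184],q,max_speed=.04,max_force=4)); ctrl.dwell(1.0)
print(tl.read_tcp_pos(),np.array(tl.read_force())-f0,tl.read_grip_force(),tl.read_opening(),R.from_rotvec(tl.read_eef_rot()).as_matrix()[:,2],tl.read_t())
job_done()
E
```

```text
[ 0.51509904 -0.06323649  0.24696985]
False
[ 0.51510626 -0.06319772  0.18397918] [-0.25073865 -0.16360722  0.6606653 ] 43.52414131164551 0.021685610305947168 [ 1.40955396e-06  4.15878136e-05 -9.99999999e-01] 22.8083
the job is handed in; nothing more can be done
```

I handed the job in at 22.8 s: the cover hangs released on the plain stretch of duct, and the probe is held still and vertical in the port with its tip at about mid-duct. I centred it using camera measurements, and the lowering move never tripped its 4 N contact stop. I did not take a picture after the final descent, and no verdict came back.

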